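Hold the magnifier over the watch on the indexed stand

ROBOT

A 6-joint arm with a two-finger parallel gripper is mounted at the origin on the work surface. World frame = base frame: x ahead of the robot, y to its left, z up, the work surface at z = 0. Lengths are in m, angles in rad, forces in N, time in s.
With the tool pointing down it reaches from about 0.375 to 0.975 m from the base axis. Payload 3.8 kg.
Tool frame: the origin (TCP) lies between the finger pads; the fingertips stand 22 mm ahead of it and the grasp point (between the pads) lies 3 mm ahead of it; z points along the fingers, y is the line along which they close (so a half turn about z gives the same grasp; the last joint's range is limited). The gripper opens to 88 mm and grips with 3 to 60 N. Pads are 18 mm wide; open, the fingers measure 123 mm over their backs; the gripper's body (75 mm by 187 mm) begins 45 mm behind the grasp point.
Start: joints at [-1.281, 0.264, 1.604, -0, 1.274, -0.037], TCP at [0.217, -0.639, 0.261] pointing down, gripper open.
Joint ranges: [-2.63, 2.63], [-0.94, 2.18], [0.31, 2.57], [-1.31, 4.45], [0, 2.66], [-2.55, 2.55]. Speed limits (rad/s): [2.57, 2.57, 3.14, 3.14, 3.14, 3.14].

INTERFACE

Orientations are given as a 3x3 rotation matrix whose columns are the frame's x, y, z axes.
In Python, from rig import * gives the robot as it stands. The module is installed in compiled form; this text tells all that it offers.
- The arm moves only by the tool drive_tool, never from a script. Its argument "targets" is a list of rows, each an object with "delta_pos": the shift along the tool's x, y, z in mm, a list of three; "turn": the turn, a rotation vector about the tool's x, y, z in rad, a list of three; "jaw": the closure, from -1 (fully open) to 1 (shut). A call has 1 to 8 rows; each row is the pose to reach, as a shift and turn from the pose commanded when the call began, along the tool's axes at that moment; what a row does not reach only later rows make up. A row lasts 1/8 s, in which the tool goes at most 62.5 mm and 10.7 degrees, less where a joint would pass 70% of its speed; a pose out of reach is approached as far as the arm can. A call with a gripper value outside its range is refused whole. The fingers move at their own pace and stop on an object; "force" is the grip in N (left out, the last holds). Time passes only in rows, so rows that repeat a pose let the fingers close. It gives the time, the measured TCP pose, the force, the opening and the grip force at its end, in the units of the state.
- state(): the state, without advancing time (a new reading comes with each control period).
- camera(name): name is "scene" or "side" or "wrist"; returns the picture (480x640x3 uint8, red, green, blue); there is no depth.
- camera_params(name): a dict with "fx", "fy", "cx", "cy" (pixels), "R" (3x3) and "t" (3): a world point X has camera coordinates R X + t; the wrist camera has in their place "tool_from_camera" (4x4, takes a point from camera to tool coordinates, whose origin is the TCP and whose axes are the flange's). Camera axes: x right, y down, z forward; pixel columns grow to the right and rows downward; lengths in m; the calibration is good to about 2 mm. A picture is of the moment at which its call begins: read the wrist's pose just before it. camera_params takes no time and is no camera call.
- hand_in(): hands the job in; it is judged then, once.
The state is a dict: "time_s": time; "q": joint angles; "dq": joint speeds; "joint_torque": joint torques, N m; "eef_pos": TCP position; "ee_rot": TCP orientation; "force": force on the tool from outside, world axes, zero at the start; "moment": the same for the moment, N m; "gripper_width": opening from 0.0 (shut) to 1.0 (fully open); "grasp_force": force on a finger pad.
Only numpy, scipy, OpenCV 4.12 (cv2) and the standard library are available. Lean on these libraries where they do the work, as an engineer would, in place of code of your own. Each camera call takes 0.05 s, during which the arm holds its last target. There are 200 camera calls.

TASK

Turn the round green watch stand by its black post, anticlockwise seen from above, all the way to its stop, so that the rectangular watch comes out from under the clear dust cover. Then pick up the rectangular magnifier by its red handle, lift it over the wooden rack and hold it level and still about 15 mm above the watch glass, centred on the watch and lengthways along it, without it knocking against anything on the way. Finish while still holding it there, with magnifier and gripper clear of the stand, the watch still at the stop, and the two bottles, the screwdriver and the jar left where they were.

Things in the scene. Friction and masses are not known exactly. Their poses are not given: they have to be found in the camera images.
- stand: Fixed watch stand: grey foot, green turntable disc (200 mm across, top 28 mm above the bench) and clear plastic dust cover with aluminium edges. Origin on the turntable's axis at bench level, z up. In its own axes the cover spans x 34 to 119 mm, y -114 to 114 mm, up to 92 mm above the bench, open on its -x side.
- turntable (a joint): Turntable angle, rad, about the vertical through the stand's origin; grows anticlockwise seen from above. Starts between 0 and 0.4; firm stop at 2.094 (120 degrees). Friction of about 0.1 N m holds it wherever it is left.
- post_top (a point): Top centre of the black upright post that turns the turntable: round, 16 mm across, 45 mm tall above the disc, top 73 mm above the bench, 75 mm from the axis. Pinch it from above or push it. At joint value q it lies at 140 degrees + q from the stand's x axis: it swings from the robot's side to the stand's -y side and never goes under the cover.
- watch_glass (a point): Top centre of the brass rectangular watch (42 x 28 mm) fixed on the turntable, 42 mm above the bench, 55 mm from the axis, at angle q from the stand's x axis at joint value q. x is the watch's long axis, pointing radially outwards; z up. At the stop it is clear of the cover; the magnifier then fits best with its handle pointing outwards, away from the axis.
- magnifier: Loose hand magnifier, about 90 g, lying flat on the bench: rectangular steel frame 66 x 46 x 10 mm with a glass lens, red handle 92 mm long, 14 mm wide, 14 mm high. Origin at the centre of the frame's underside; x is the frame's long axis, the handle runs to -x, from 43 to 135 mm from the origin; z up.
- handle_grip (a point): Point on the magnifier's handle to grip: on its centre line, 85 mm to -x from the magnifier's origin and 7 mm above its underside. Same axes as the magnifier.
- rack: Fixed wooden rack of small drawers, 220 mm along its x, 50 mm along its y, 70 mm high, standing between magnifier and stand; origin at the centre of its underside. Two small bottles stand on it.
- bottle_amber: Loose amber bottle, 26 mm diameter, 50 mm high, standing on the rack (top 120 mm above the bench); origin at the centre of its underside. To be left alone.
- bottle_green: Loose green bottle, 26 mm diameter, 50 mm high, standing on the rack (top 120 mm above the bench); origin at the centre of its underside. To be left alone.
- screwdriver: Loose screwdriver with yellow handle, 140 mm long, lying on the bench beyond the magnifier, along its own x. To be left alone.
- jar: Loose white jar with metal lid, 56 mm diameter, 40 mm high, on the bench to the left beyond the stand; origin at the centre of its underside. To be left alone.
There are look-alikes about, which are no part of the job. What is meant by the magnifier is not yellow, and is the larger of those in its own colour.

How it is judged:
By the outcome, as a careful person would: the job done as asked, in the order asked, and still so for the second after the job is handed in, while the arm keeps its last pose, push and grip.
It also fails if it takes over 58 s, if anything falls off the work surface, if the arm or the gripper's body presses on something with over 40 N, if the wrist force passes 120 N, or if a joint passes its speed limit or range.

## Working session

There is one attempt and no reset: what is moved stays moved. The work goes in short steps, Python scripts to look and compute and a tool call to move; the robot and the scene stay as the last step left them, time stands still between calls to the robot, and variables do not carry over. Pictures are saved under pics/ and viewed, at most 14 in all, crops included, and the job is handed in when it is done.

Besides the shell and the picture viewer there is one more tool, called after "Request:" in YAML: its name, and indented under it one key for each argument. drive_tool: Moves the arm, as the interface text tells. Its arguments: {"type":"object","properties":{"targets":{"type":"array"},"force":{"type":"number"}},"required":["targets"]}

```bash
mkdir -p pics; cat > h.py <<'E'
from rig import *
import numpy as np, cv2, json
def cam(n):
    s=state(); im=camera(n); p=camera_params(n)
    K=np.array([[p['fx'],0,p['cx']],[0,p['fy'],p['cy']],[0,0,1]])
    if 'R' in p: R=np.array(p['R']); t=np.array(p['t'])
    else:
        T=np.array(p['tool_from_camera']); W=np.eye(4); W[:3,:3]=s['ee_rot']; W[:3,3]=s['eef_pos']
        C=np.linalg.inv(W@T); R=C[:3,:3]; t=C[:3,3]
    return im,(K,R,t)
def save(n,im): cv2.imwrite('pics/'+n+'.png',im[:,:,::-1])
def ray(c,uv):
    K,R,t=c; d=R.T@np.linalg.inv(K)@np.array([uv[0],uv[1],1.]); return -R.T@t,d
def onz(c,uv,z):
    o,d=ray(c,uv); return o+d*(z-o[2])/d[2]
def tri(*cu):
    A=np.zeros((3,3));b=np.zeros(3);L=[]
    for c,uv in cu:
        o,d=ray(c,uv); d=d/np.linalg.norm(d); M=np.eye(3)-np.outer(d,d); A+=M;b+=M@o;L.append((M,o))
    X=np.linalg.solve(A,b); return X,[np.linalg.norm(M@(X-o)) for M,o in L]
def proj(c,X):
    K,R,t=c; p=K@(R@np.asarray(X)+t); return p[:2]/p[2]
def blobs(im,lo,hi,amin=30):
    h=cv2.cvtColor(im,cv2.COLOR_RGB2HSV); m=cv2.inRange(h,np.array(lo),np.array(hi))
    if lo[0]==0 and hi[0]<15: m|=cv2.inRange(h,np.array([180-hi[0],lo[1],lo[2]]),np.array([180,255,255]))
    cs,_=cv2.findContours(m,cv2.RETR_EXTERNAL,cv2.CHAIN_APPROX_NONE)
    return [c for c in sorted(cs,key=cv2.contourArea,reverse=True) if cv2.contourArea(c)>amin]
E
python3 - <<'E'
from h import *
import pickle
D={}
for n in ['scene','side','wrist']:
    im,c=cam(n); save(n+'0',im); D[n]=(im,c)
    print(n,(-c[1].T@c[2]).round(3),c[1][2].round(2),c[0][0,0])
pickle.dump(D,open('d0.pkl','wb'))
E
```

```text
scene [0.88  0.439 1.062] [-0.33 -0.44 -0.84] 583.6105451251731
side [-0.114  0.598  0.95 ] [ 0.47 -0.53 -0.7 ] 538.4864848228739
wrist [ 0.289 -0.615  0.382] [-0.28 -0.09 -0.95] 420.23891059735047
```

View pics/scene0.png

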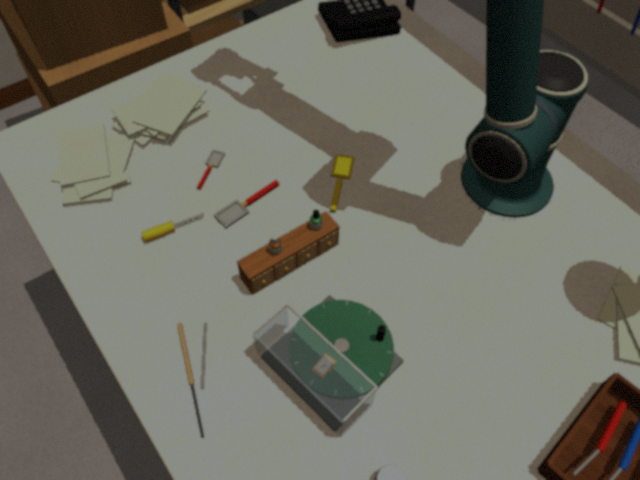

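View pics/side0.png

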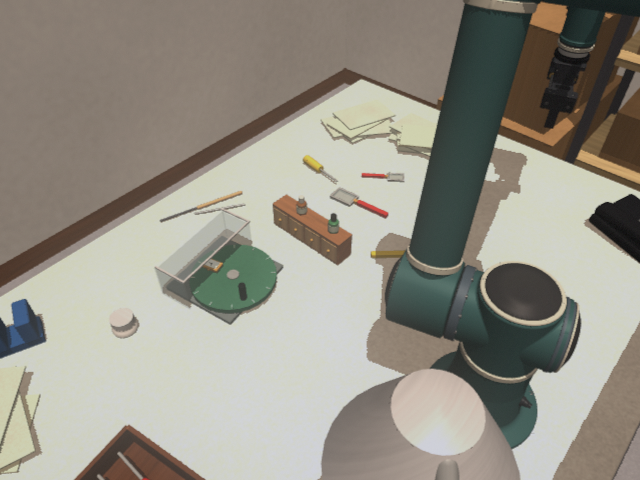

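View pics/wrist0.png

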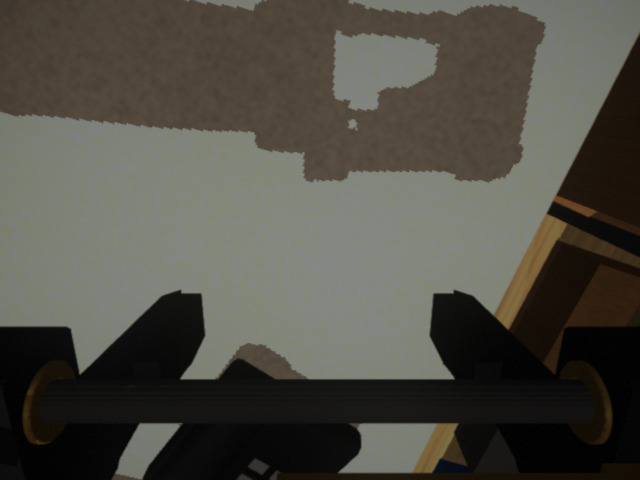

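The scene view shows the large red magnifier (frame 232,214, handle end 278,184), the rack at (290,250), the disc hub at (342,346), the post at (381,332) and the watch at (324,364). In the side view the magnifier is at (344,196) to (387,213), the hub at (233,274) and the post at (242,292). The wrist view shows only bench and shadow.

```bash
cat > m.py <<'E'
from h import *
import pickle
D=pickle.load(open('d0.pkl','rb'))
for n in ['scene','side']:
    im,c=D[n]
    print(n)
    for nm,lo,hi in [('red',(0,150,80),(8,255,255)),('green',(65,90,30),(90,255,160)),('wood',(5,120,40),(15,255,200)),('black',(0,0,0),(180,255,45))]:
        for k in blobs(im,lo,hi,25)[:7]:
            r=cv2.minAreaRect(k); print(nm,cv2.contourArea(k),np.round(r[0],1),np.round(r[1],1),k.reshape(-1,2).min(0),k.reshape(-1,2).max(0))
P=[D['scene'],D['side']]
crop=[cv2.resize(D['scene'][0][180:420,200:440],None,fx=1.65,fy=1.65*1.4,interpolation=cv2.INTER_CUBIC),cv2.resize(D['side'][0][165:325,145:405],None,fx=1.5,fy=3.5,interpolation=3)]
a=cv2.resize(D['scene'][0][180:420,200:410],(525,600),interpolation=3)
save('sc1',a); save('sd1',cv2.resize(D['side'][0][170:330,150:400],(800,512),interpolation=3))
E
python3 m.py
```

```text
scene
red 435.0 [611.7 426.6] [ 8.9 55.9] [598 401] [626 452]
red 144.0 [262.1 191.9] [ 5.  35.8] [247 181] [277 203]
red 45.5 [204.  177.3] [ 3.1 22.8] [198 167] [210 187]
green 3415.5 [357.7 331.8] [100.   49.6] [305 301] [392 383]
green 1330.0 [531.8  65.2] [129.4  45.5] [518   0] [565 126]
green 1066.0 [532.5 132.9] [48.9 44.8] [500 109] [553 166]
green 789.0 [511.6 196.6] [39.5 83.6] [467 168] [551 212]
green 109.0 [467.9 173.9] [25.9 10.9] [463 161] [474 187]
wood 9325.0 [119.5  54.5] [109. 239.] [0 0] [239 109]
wood 3879.5 [602.7 435.8] [ 60.9 116.8] [547 374] [639 479]
wood 2204.0 [288.5 250.7] [ 35.4 109.6] [238 213] [337 292]
wood 229.5 [632.5 464.7] [13.3 43.3] [615 443] [639 479]
wood 46.5 [195.2   4.4] [ 9.2 17.7] [186   1] [205  11]
wood 26.0 [169.   23.3] [ 9.7 12.7] [163  19] [176  29]
black 13191.5 [527.  107.6] [111.8 217.5] [461   0] [586 213]
black 2535.0 [360.3  17.8] [41.1 79.8] [319   0] [400  41]
black 544.0 [628.4 397.4] [43.2 19.4] [608 378] [639 419]
black 478.5 [26.  59.5] [108.    8.1] [ 0 12] [ 57 105]
black 473.0 [268.1   6.3] [13.4 56.5] [242   0] [296
[... 275 characters left out ...]
9  89] [639 171]
wood 854.0 [312.7 217.9] [81.3 18.5] [274 195] [350 244]
wood 526.0 [604.3 104.4] [10.4 80.6] [585  66] [621 140]
wood 181.5 [123. 473.] [30. 12.] [108 467] [138 479]
wood 51.0 [631.4  29.2] [ 3.5 26. ] [626  17] [637  41]
wood 42.0 [156.  475.5] [16.  7.] [148 472] [164 479]
black 2926.0 [578.5  81. ] [162. 121.] [518   0] [639 162]
black 1894.5 [628.2 221.9] [66.2 48.1] [589 195] [639 261]
black 1648.5 [561.5  87.7] [34.9 83.6] [540  47] [589 127]
black 338.0 [619.2  94.6] [ 8.3 54.3] [605  70] [633 118]
black 132.0 [459.7  32.5] [20.2 64.7] [451   4] [485  65]
black 93.0 [518.8  26.5] [23.  26.3] [508  13] [531  40]
black 41.5 [469.9 345.3] [ 8.5 12.7] [463 341] [476 350]
```

View pics/sc1.png

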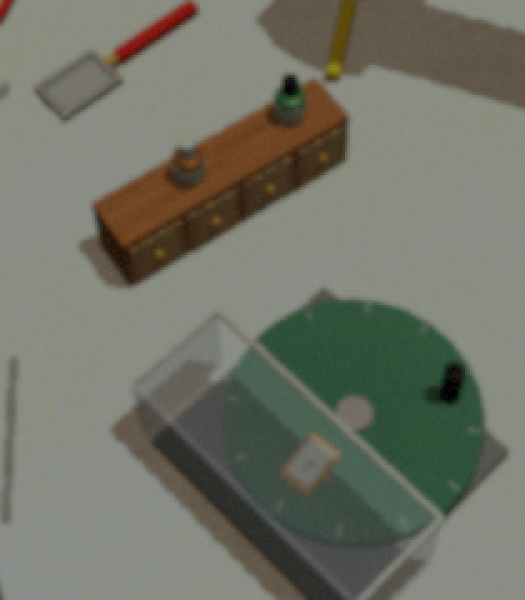

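View pics/sd1.png

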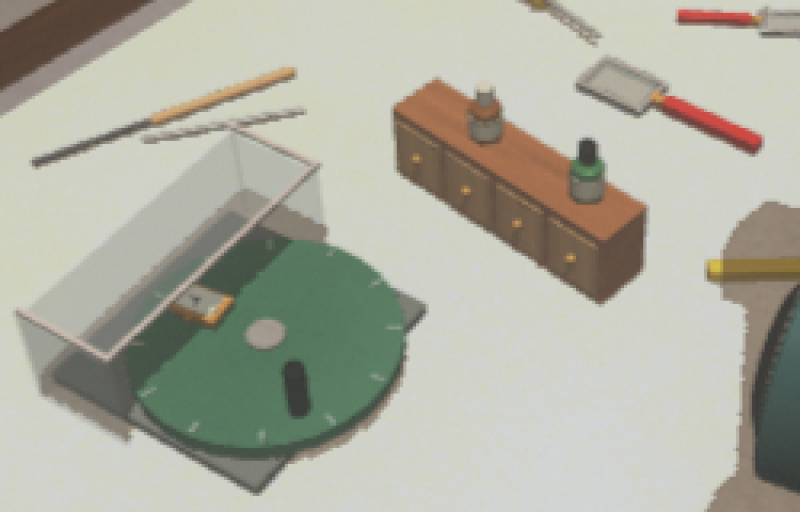

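The crops show hub, post, watch, cover edges, rack top corners and frame corners clearly. I triangulate them next.

```bash
cat > m2.py <<'E'
from h import *
import pickle
D=pickle.load(open('d0.pkl','rb')); cs=D['scene'][1]; cd=D['side'][1]
S=lambda u,v:(u/2.5+200-.3,v/2.5+180-.3); Q=lambda u,v:(u/3.2+150-.35,v/3.2+170-.35)
L={'hub':((353,412),(265,333)),'post':((455,371),(294,367)),'watch':((311,463),(203,304)),
'cov_f1':((217,316),(318,165)),'cov_f2':((440,519),(107,358)),'cov_b1':((135,385),(238,125)),
'fr1':((36,90),(606,57)),'fr2':((93,52),(668,87)),'fr3':((121,80),(640,114)),'fr4':((64,120),(578,85)),'hend':((195,9),(758,145)),
'rk1':((96,205),(437,80)),'rk2':((128,245),(395,105)),'rk3':((347,120),(603,240)),'rk4':((315,83),(645,207)),'amb':((185,147),(485,88)),'grn':((291,80),(587,145))}
X={}
for k,(a,b) in L.items():
    X[k],r=tri((cs,S(*a)),(cd,Q(*b))); print(k,(X[k]*1000).round(1),round(r[0]*1000,1))
z=.028
h=(onz(cs,S(*L['hub'][0]),z)+onz(cd,Q(*L['hub'][1]),z))/2
p=(onz(cs,S(*L['post'][0]),.073)+onz(cd,Q(*L['post'][1]),.073))/2
w=(onz(cs,S(*L['watch'][0]),.042)+onz(cd,Q(*L['watch'][1]),.042))/2
print('hub',h,'post',p,np.linalg.norm((p-h)[:2]),'watch',w,np.linalg.norm((w-h)[:2]))
ang=lambda d:np.degrees(np.arctan2(d[1],d[0]))
print(ang(p-h),ang(w-h),'cover y axis',ang(X['cov_f1']-X['cov_f2']), 'f1-b1',ang(X['cov_b1']-X['cov_f1']))
fr=sum(X['fr%d'%i] for i in (1,2,3,4))/4
print('frame c',fr,'dir',ang(fr-X['hend']),np.linalg.norm(fr-X['hend']))
# handle colour masks
for n in ['scene','side']:
    im,c=D[n]; k=[b for b in blobs(im,(0,150,80),(8,255,255),50) if cv2.minAreaRect(b)[0][0]<400][0]
    u=k.reshape(-1,2).mean(0); print(n,u,onz(c,u,.010))
E
python3 m2.py
```

```text
hub [574.7 110.5  31.1] 0.0
post [505.9 141.6  73. ] 0.9
watch [625.6 124.7  35.9] 1.1
cov_f1 [625.8   5.1  87.6] 2.6
cov_f2 [592.  226.5  91. ] 0.7
cov_b1 [705.   14.4  86.4] 3.7
fr1 [ 607.5 -310.2    6.5] 2.1
fr2 [ 543.7 -316.6    4.8] 1.1
fr3 [ 540.2 -274.8    4.4] 0.6
fr4 [ 603.7 -268.9    3.7] 1.6
hend [ 441.2 -303.3    7.3] 2.1
rk1 [ 643.  -140.2   68.8] 1.7
rk2 [643.1 -92.6  73. ] 2.2
rk3 [430.1 -89.6  67. ] 2.1
rk4 [ 428.7 -136.1   66.8] 2.4
amb [ 569.7 -117.9  114.9] 2.0
grn [ 467.5 -116.7  120.3] 0.4
hub [0.57537378 0.10916661 0.028     ] post [0.5061073  0.14153876 0.073     ] 0.07645784009421278 watch [0.62406407 0.12717755 0.042     ] 0.05191472517905226
154.95065596106417 20.29984006843693 cover y axis -81.31629441135104 f1-b1 6.703996746267395
frame c [ 0.57375522 -0.29265947  0.0048533 ] dir 4.573072506373105 0.13302187536382526
scene [262.015625 192.109375] [ 0.4866715  -0.29849839  0.01      ]
side [372.  207.2] [ 0.48698975 -0.30326229  0.01      ]
```

```bash
cat >> h.py <<'E'
def to(pos,yaw=None):
    """mm delta and turn in tool axes; yaw = world direction (deg) of tool y, tool z down"""
    s=state(); R=np.array(s['ee_rot']); d=R.T@(np.array(pos)-s['eef_pos'])*1000
    r=np.zeros(3)
    if yaw is not None:
        a=np.radians(yaw); y=np.array([np.cos(a),np.sin(a),0]); z=np.array([0,0,-1.]); x=np.cross(y,z)
        r=cv2.Rodrigues(R.T@np.c_[x,y,z])[0].ravel()
    print('delta',d.round(1),'turn',r.round(3),np.degrees(np.linalg.norm(r)).round(1),'q',np.round(s['q'],2),'yaw y',np.degrees(np.arctan2(R[1,1],R[0,1])).round(1),'t',s['time_s'],'F',np.round(s['force'],1))
E
python3 -c "
from h import *
print(np.array(state()['ee_rot']).round(3),camera_params('wrist')['tool_from_camera'])
to((.47,-.30,.26),94)
to((.506,.1415,.2),None)"
```

```text
[[ 0.947  0.321 -0.   ]
 [ 0.321 -0.947  0.002]
 [ 0.    -0.002 -1.   ]] [[ 8.17157608e-04 -9.54486091e-01 -2.98254313e-01  7.68381750e-02]
 [ 9.99999583e-01  6.58664274e-04  6.31915018e-04  2.65156393e-04]
 [-4.06704635e-04 -2.98254705e-01  9.54486231e-01 -1.22817795e-01]
 [ 0.00000000e+00  0.00000000e+00  0.00000000e+00  1.00000000e+00]]
delta [ 3.488e+02 -2.395e+02  1.000e-01] turn [-0.000e+00 -2.000e-03 -2.885e+00] 165.3 q [-1.28  0.26  1.61  0.    1.27 -0.04] yaw y -71.3 t 0.15 F [-0.1  0.1 -0.6]
delta [ 524.6 -646.    60.8] turn [0. 0. 0.] 0.0 q [-1.28  0.26  1.61  0.    1.27 -0.04] yaw y -71.3 t 0.15 F [-0.1  0.1 -0.6]
```

Request:
drive_tool:
  targets:
    - {"delta_pos":[50,-30,0],"turn":[0,0,-0.18],"jaw":-1}
    - {"delta_pos":[100,-65,0],"turn":[0,0,-0.36],"jaw":-1}
    - {"delta_pos":[145,-100,0],"turn":[0,0,-0.54],"jaw":-1}
    - {"delta_pos":[190,-130,0],"turn":[0,0,-0.72],"jaw":-1}
    - {"delta_pos":[235,-160,0],"turn":[0,0,-0.9],"jaw":-1}
    - {"delta_pos":[280,-190,0],"turn":[0,0,-1.08],"jaw":-1}
    - {"delta_pos":[315,-215,0],"turn":[0,0,-1.26],"jaw":-1}
    - {"delta_pos":[349,-240,0],"turn":[0,0,-1.44],"jaw":-1}

```text
time_s: 1.15
eef_pos: [0.4708, -0.2984, 0.2605]
ee_rot: [[-0.201, 0.98, -0.0], [0.98, 0.201, 0.0], [0.0, -0.0, -1.0]]
force: [0.8, -0.2, -0.4]
gripper_width: 0.997
grasp_force: 0.0
```

```bash
python3 -c "
from h import *
to((.47,-.30,.26),94)"
```

```text
delta [-1.4 -1.1  0.5] turn [ 0.    -0.    -1.438] 82.4 q [-0.61  0.04  1.86  0.    1.24 -0.81] yaw y 11.6 t 1.15 F [ 0.8 -0.2 -0.4]
```

```bash
python3 -c "
from h import *
import pickle
im,c=cam('wrist'); save('w1',im); pickle.dump((im,c),open('w1.pkl','wb'))
to((.52,.09,.26),60)"
```

```text
delta [366.5 126.1   1.9] turn [ 0.004 -0.002 -0.837] 48.0 q [-0.6   0.04  1.86  0.    1.24 -0.82] yaw y 12.0 t 1.2 F [1.  2.6 0. ]
```

View pics/w1.png

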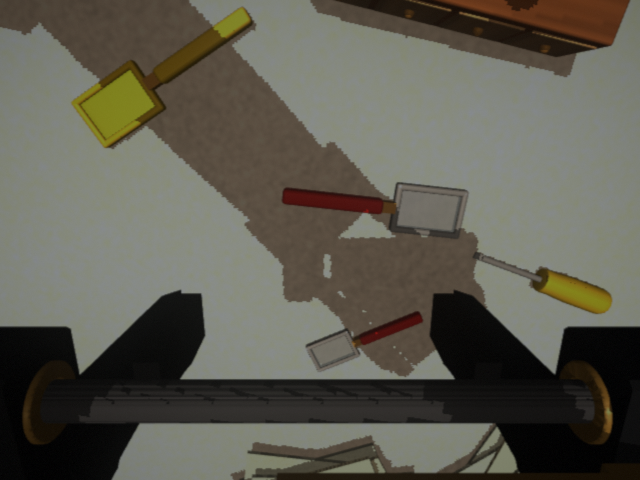

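The wrist view shows the large red magnifier with its handle from (283,195) to (383,208) and frame centre at (430,210). The rack is at the top. Next I go to the stand.

Request:
drive_tool:
  targets:
    - {"delta_pos":[50,17,0],"turn":[0,0,-0.11],"jaw":-1}
    - {"delta_pos":[100,34,0],"turn":[0,0,-0.22],"jaw":-1}
    - {"delta_pos":[150,51,0],"turn":[0,0,-0.33],"jaw":-1}
    - {"delta_pos":[200,68,0],"turn":[0,0,-0.44],"jaw":-1}
    - {"delta_pos":[250,86,0],"turn":[0,0,-0.55],"jaw":-1}
    - {"delta_pos":[300,103,0],"turn":[0,0,-0.66],"jaw":-1}
    - {"delta_pos":[350,120,0],"turn":[0,0,-0.77],"jaw":-1}
    - {"delta_pos":[367,126,0],"turn":[0,0,-0.84],"jaw":-1}

```text
time_s: 2.2
eef_pos: [0.5221, 0.0868, 0.2605]
ee_rot: [[-0.863, 0.505, -0.0], [0.505, 0.863, 0.0], [0.0, -0.0, -1.0]]
force: [0.1, -0.5, -0.4]
gripper_width: 0.999
grasp_force: 0.0
```

```bash
python3 -c "
from h import *
import pickle
im,c=cam('wrist'); save('w2',im); pickle.dump((im,c),open('w2.pkl','wb'))
for n,p in [('post',(.506,.1415,.073)),('hub',(.5754,.1092,.028)),('watch',(.624,.127,.042))]: print(n,proj(c,p))
to((.506,.1415,.1),60)
d=pickle.load(open('w1.pkl','rb'))
k=[b for b in blobs(d[0],(0,150,50),(8,255,255),200)]
for b in k[:3]:
  r=cv2.minAreaRect(b); print(cv2.contourArea(b),r,[onz(d[1],u,.007).round(4) for u in [r[0]]]); bx=cv2.boxPoints(r); e=sorted(bx,key=lambda q:q[0]); print([onz(d[1],u,.007).round(4) for u in [(e[0]+e[1])/2,(e[2]+e[3])/2]])
for u in [(399,184),(467,191),(458,237),(390,230)]: print(onz(d[1],u,.008).round(4))
"
```

```text
post [371.23947498 156.8575912 ]
hub [369.75343632 237.98286623]
watch [415.70258154 278.63916599]
delta [ 41.2  38.4 160.5] turn [ 0.001 -0.001 -0.004] 0.2 q [ 0.12 -0.01  1.91  0.    1.24 -0.93] yaw y 59.8 t 2.25 F [-0.3  0.7 -0.5]
1319.0 ((332.40802001953125, 201.42633056640625), (100.49468994140625, 14.387369155883789), 6.225828647613525) [array([ 0.4856, -0.3023,  0.007 ])]
[array([ 0.4399, -0.3066,  0.007 ]), array([ 0.5315, -0.298 ,  0.007 ])]
478.0 ((390.91009521484375, 329.2723083496094), (8.469307899475098, 64.98847961425781), 68.45902252197266) [array([ 0.5712, -0.4188,  0.007 ])]
[array([ 0.5445, -0.4383,  0.007 ]), array([ 0.5973, -0.3998,  0.007 ])]
[ 0.5408 -0.2744  0.008 ]
[ 0.6027 -0.2681  0.008 ]
[ 0.6077 -0.3116  0.008 ]
[ 0.5437 -0.3178  0.008 ]
```

View pics/w2.png

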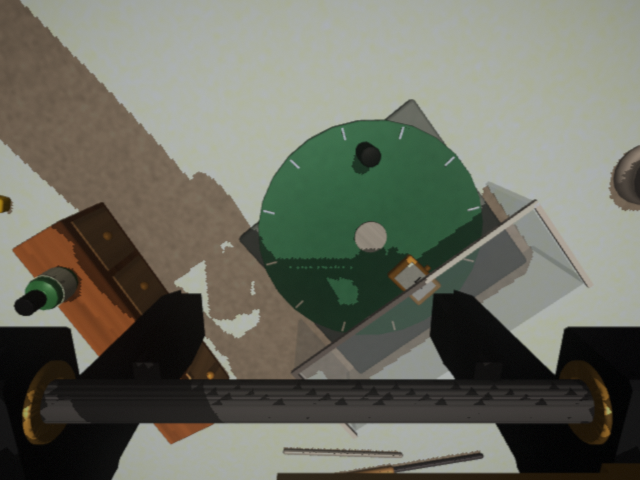

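The wrist view shows the hub at (371,237) and the post top at (370,156), matching the predicted positions within 2 px. The cover edge runs from (294,372) to (537,201). Now I pinch the post.

Request:
drive_tool:
  targets:
    - {"delta_pos":[30,28,30],"turn":[0,0,0],"jaw":-1}
    - {"delta_pos":[41,38,75],"turn":[0,0,0],"jaw":-0.5}
    - {"delta_pos":[41,38,125],"turn":[0,0,0],"jaw":-0.3}
    - {"delta_pos":[41,38,170],"turn":[0,0,0],"jaw":-0.3}
    - {"delta_pos":[41,38,190],"turn":[0,0,0],"jaw":-0.3}
    - {"delta_pos":[41,38,200],"turn":[0,0,0],"jaw":-0.3}
    - {"delta_pos":[41,38,200],"turn":[0,0,0],"jaw":1}
    - {"delta_pos":[41,38,200],"turn":[0,0,0],"jaw":1}
  force: 12

```text
time_s: 3.25
eef_pos: [0.5075, 0.138, 0.062]
ee_rot: [[-0.86, 0.51, 0.002], [0.51, 0.86, 0.0], [-0.002, 0.001, -1.0]]
force: [-0.0, 0.2, -0.7]
gripper_width: 0.45
grasp_force: 0.0
```

Request:
drive_tool:
  targets:
    - {"delta_pos":[0,0,0],"turn":[0,0,0],"jaw":1}
    - {"delta_pos":[0,0,0],"turn":[0,0,0],"jaw":1}

```text
time_s: 3.5
eef_pos: [0.5071, 0.1384, 0.0616]
ee_rot: [[-0.86, 0.51, 0.002], [0.51, 0.86, 0.0], [-0.001, 0.001, -1.0]]
force: [0.2, 1.1, 1.5]
gripper_width: 0.219
grasp_force: 0.8
```

```bash
python3 -c "
from h import *
import pickle
d=pickle.load(open('w2.pkl','rb'));c=d[1]
a=onz(c,(294,372),.092);b=onz(c,(537,201),.092);print(a,b,np.degrees(np.arctan2(*(b-a)[1::-1])),np.linalg.norm(b-a))
hub=onz(c,(371,237.5),.028);print(hub)
hub=(hub+np.array([.5754,.1092,.028]))/2
s=state();p=s['eef_pos'];R=np.array(s['ee_rot'])
v=(p-hub)[:2];a0=np.degrees(np.arctan2(v[1],v[0]));r=np.linalg.norm(v);print('post',p,a0,r,'F',s['force'])
for k in range(0,120,10):
  a=np.radians(a0+k); w=np.array([hub[0]+r*np.cos(a),hub[1]+r*np.sin(a),p[2]])
  print(k,np.round(R.T@(w-p)*1000,1))
"
```

```text
[0.62300165 0.00583403 0.092     ] [0.58923802 0.22714916 0.092     ] 98.67410799465253 0.2238757960662981
[0.57556103 0.11036526 0.028     ]
post [0.50707588 0.13841076 0.06160387] 157.29012932144948 0.074153647838715 F [0.24258618 1.07262038 1.52841148]
0 [0. 0. 0.]
10 [ -2.9 -12.6  -0. ]
20 [ -7.9 -24.5  -0. ]
30 [-15.  -35.4  -0. ]
40 [-23.8 -44.8  -0. ]
50 [-34.1 -52.6  -0. ]
60 [-45.6 -58.5  -0. ]
70 [-57.9 -62.3  -0. ]
80 [-70.8 -63.9   0. ]
90 [-83.7 -63.2   0. ]
100 [-96.3 -60.3   0. ]
110 [-1.082e+02 -5.530e+01  1.000e-01]
```

Request:
drive_tool:
  targets:
    - {"delta_pos":[0,0,0],"turn":[0,0,0],"jaw":1}
    - {"delta_pos":[0,0,0],"turn":[0,0,0],"jaw":1}
    - {"delta_pos":[0,0,0],"turn":[0,0,0],"jaw":1}

```text
time_s: 3.88
eef_pos: [0.5072, 0.1385, 0.0615]
ee_rot: [[-0.86, 0.51, 0.002], [0.51, 0.86, 0.001], [-0.001, 0.001, -1.0]]
force: [0.6, 1.5, 5.1]
gripper_width: 0.173
grasp_force: 12.0
```

```bash
cat > arc.py <<'E'
from h import *
hub=np.array([.5755,.1098,.028])
s=state();p=s['eef_pos'];R=np.array(s['ee_rot'])
v=(p-hub)[:2];a0=np.degrees(np.arctan2(v[1],v[0]))%360;r=.075;print('post',p,a0,np.linalg.norm(v),'F',s['force'])
c=hub[:2]+v/np.linalg.norm(v)*r
for g in list(range(int(a0)//7*7+7,267,7))+[269,271,273]:
  a=np.radians(g); w=np.array([hub[0]+r*np.cos(a)-c[0],hub[1]+r*np.sin(a)-c[1],0])
  print(g,np.round(R.T@w*1000,1)[:2])
E
python3 arc.py
```

```text
post [0.50718979 0.13851625 0.06152787] 157.19908609204225 0.07410065624181394 F [0.64846118 1.49081159 5.08269734]
161 [-0.8 -4.9]
168 [ -3.2 -13.7]
175 [ -6.7 -22.2]
182 [-11.1 -30.2]
189 [-16.5 -37.6]
196 [-22.8 -44.3]
203 [-29.8 -50.2]
210 [-37.5 -55.1]
217 [-45.8 -59.1]
224 [-54.4 -62.1]
231 [-63.4 -64. ]
238 [-72.5 -64.7]
245 [-81.7 -64.4]
252 [-90.7 -63. ]
259 [-99.5 -60.4]
266 [-107.9  -56.8]
269 [-111.4  -55. ]
271 [-113.6  -53.6]
273 [-115.8  -52.2]
```

Request:
drive_tool:
  targets:
    - {"delta_pos":[-1,-5,0],"turn":[0,0,0],"jaw":1}
    - {"delta_pos":[-3,-14,0],"turn":[0,0,0],"jaw":1}
    - {"delta_pos":[-7,-22,0],"turn":[0,0,0],"jaw":1}
    - {"delta_pos":[-11,-30,0],"turn":[0,0,0],"jaw":1}
    - {"delta_pos":[-16.5,-37.5,0],"turn":[0,0,0],"jaw":1}
    - {"delta_pos":[-23,-44,0],"turn":[0,0,0],"jaw":1}
    - {"delta_pos":[-30,-50,0],"turn":[0,0,0],"jaw":1}
    - {"delta_pos":[-37.5,-55,0],"turn":[0,0,0],"jaw":1}

```text
time_s: 4.88
eef_pos: [0.5109, 0.0718, 0.061]
ee_rot: [[-0.86, 0.51, 0.0], [0.51, 0.86, 0.001], [0.0, 0.001, -1.0]]
force: [-0.2, 4.6, 3.8]
gripper_width: 0.175
grasp_force: 12.0
```

```bash
python3 arc.py
```

```text
post [0.5108915  0.07184385 0.06100226] 210.43335216696673 0.07493281690064127 F [-0.2065702   4.62681179  3.77487145]
217 [-7.7 -3.7]
224 [-16.4  -6.7]
231 [-25.4  -8.6]
238 [-34.5  -9.3]
245 [-43.6  -9. ]
252 [-52.7  -7.5]
259 [-61.5  -5. ]
266 [-69.9  -1.4]
269 [-73.4   0.5]
271 [-75.6   1.8]
273 [-77.8   3.2]
```

Request:
drive_tool:
  targets:
    - {"delta_pos":[-7.5,-3.5,0],"turn":[0,0,0],"jaw":1}
    - {"delta_pos":[-16.5,-6.5,0],"turn":[0,0,0],"jaw":1}
    - {"delta_pos":[-25.5,-8.5,0],"turn":[0,0,0],"jaw":1}
    - {"delta_pos":[-34.5,-9.5,0],"turn":[0,0,0],"jaw":1}
    - {"delta_pos":[-43.5,-9,0],"turn":[0,0,0],"jaw":1}
    - {"delta_pos":[-52.5,-7.5,0],"turn":[0,0,0],"jaw":1}
    - {"delta_pos":[-61.5,-5,0],"turn":[0,0,0],"jaw":1}
    - {"delta_pos":[-66,-3,0],"turn":[0,0,0],"jaw":1}

```text
time_s: 5.88
eef_pos: [0.5652, 0.035, 0.0606]
ee_rot: [[-0.861, 0.509, -0.002], [0.509, 0.861, -0.001], [0.002, -0.002, -1.0]]
force: [-3.4, 0.7, 7.4]
gripper_width: 0.179
grasp_force: 12.0
```

```bash
python3 arc.py
```

```text
post [0.56524943 0.03502837 0.06060997] 262.19388613874247 0.07547099093786343 F [-3.3966897   0.69023707  7.41765446]
266 [-4.5  2.1]
269 [-8.   3.9]
271 [-10.2   5.3]
273 [-12.4   6.7]
```

Request:
drive_tool:
  targets:
    - {"delta_pos":[-4,2,0],"turn":[0,0,0],"jaw":1}
    - {"delta_pos":[-6.5,3,0],"turn":[0,0,0],"jaw":1}
    - {"delta_pos":[-8.5,4,0],"turn":[0,0,0],"jaw":1}
    - {"delta_pos":[-10,5,0],"turn":[0,0,0],"jaw":1}
    - {"delta_pos":[-10,5,0],"turn":[0,0,0],"jaw":1}

```text
time_s: 6.5
eef_pos: [0.5762, 0.0336, 0.0606]
ee_rot: [[-0.861, 0.509, -0.002], [0.509, 0.861, -0.002], [0.001, -0.002, -1.0]]
force: [-2.7, 0.2, 5.2]
gripper_width: 0.171
grasp_force: 12.0
```

```bash
python3 arc.py
```

```text
post [0.5762439  0.03361813 0.06061469] 270.5594633990845 0.07618549887198271 F [-2.67417595  0.18330256  5.1898748 ]
269 [ 1.8 -1. ]
271 [-0.5  0.3]
273 [-2.7  1.7]
```

Request:
drive_tool:
  targets:
    - {"delta_pos":[-2,1.2,0],"turn":[0,0,0],"jaw":1}
    - {"delta_pos":[-3.5,2.2,0],"turn":[0,0,0],"jaw":1}
    - {"delta_pos":[-3.5,2.2,0],"turn":[0,0,0],"jaw":1}

```text
time_s: 6.88
eef_pos: [0.577, 0.0333, 0.0601]
ee_rot: [[-0.861, 0.509, -0.01], [0.509, 0.861, -0.002], [0.007, -0.007, -1.0]]
force: [-11.1, -2.8, 13.5]
gripper_width: 0.178
grasp_force: 12.0
```

Request:
drive_tool:
  targets:
    - {"delta_pos":[0,0,0],"turn":[0,0,0],"jaw":0.4}
    - {"delta_pos":[0,0,0],"turn":[0,0,0],"jaw":0.4}
    - {"delta_pos":[0,0,-5],"turn":[0,0,0],"jaw":0.4}
    - {"delta_pos":[0,0,-30],"turn":[0,0,0],"jaw":0.4}
    - {"delta_pos":[0,0,-80],"turn":[0,0,0],"jaw":0}
    - {"delta_pos":[0,0,-140],"turn":[0,0,0],"jaw":-0.5}
    - {"delta_pos":[40,0,-200],"turn":[0,0,0],"jaw":-1}
    - {"delta_pos":[80,0,-200],"turn":[0,0,0],"jaw":-1}

```text
time_s: 7.88
eef_pos: [0.515, 0.076, 0.2665]
ee_rot: [[-0.86, 0.511, 0.01], [0.511, 0.86, 0.001], [-0.008, 0.006, -1.0]]
force: [-1.1, 0.8, 0.5]
gripper_width: 0.73
grasp_force: 0.0
```

```bash
python3 -c "
from h import *
import pickle
D={}
for n in ['wrist','scene','side']: D[n]=cam(n)
pickle.dump(D,open('d3.pkl','wb'))
save('w3',np.hstack([cv2.resize(D['wrist'][0],(400,300)),cv2.resize(D['scene'][0][280:420,240:425],(400,300))]))
save('s3',D['wrist'][0])
c=D['wrist'][1]
hub=np.array([.5755,.1098])
for g in (265,268.7): 
  a=np.radians(g); b=np.radians(g-140)
  print(g,proj(c,[*(hub+.075*np.array([np.cos(a),np.sin(a)])),.073]),proj(c,[*(hub+.055*np.array([np.cos(b),np.sin(b)])),.042]))
to((.4856,-.302,.26),94)
"
```

```text
265 [306.96603634 288.03398452] [415.41591064 181.27062649]
268.7 [309.71940211 292.79971052] [411.58853687 179.65157198]
delta [-169.7 -339.2    2. ] turn [ 0.001  0.003 -0.603] 34.5 q [ 0.1  -0.04  1.94 -0.    1.24 -0.94] yaw y 59.5 t 8.025 F [ 0.3  0.3 -0.1]
```

View pics/s3.png

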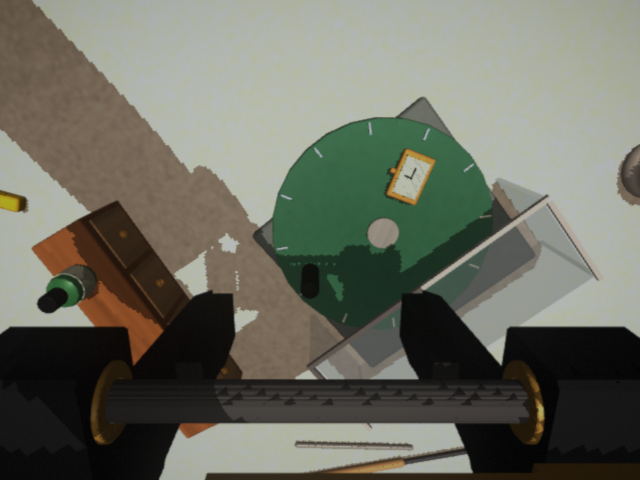

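The wrist view shows the watch clear of the cover at (411,178), with the hub at (383,233) and the post at (310,283). That matches the prediction for the stop. I measure the watch in all views and compute the handle from w1 and the side view.

```bash
cat > w.py <<'E'
from h import *
import pickle
D=pickle.load(open('d3.pkl','rb'))
T=[]
for n in D:
    im,c=D[n]; g=proj(c,[.5415,.1525,.042])
    h=cv2.cvtColor(im,cv2.COLOR_RGB2HSV); m=cv2.inRange(h,(8,110,60),(28,255,255)); 
    Y,X=np.mgrid[:480,:640]; R=45 if n=='wrist' else 16
    m[np.hypot(X-g[0],Y-g[1])>R]=0
    pts=cv2.findNonZero(m)
    if pts is None: print(n,'none',g); continue
    r=cv2.minAreaRect(cv2.convexHull(pts)); print(n,g,len(pts),r)
    bx=cv2.boxPoints(r); W=np.array([onz(c,u,.041) for u in bx]); print((W.mean(0)*1000).round(1),'sides',[ (np.linalg.norm(W[i]-W[i-1])*1000).round(1) for i in range(4)],'dirs',[np.degrees(np.arctan2(*(W[i]-W[i-1])[1::-1])).round(1) for i in range(4)])
    T.append((c,r[0]))
print(tri(*T), tri(T[0],T[1]))
c=D['wrist'][1]; print('hub',onz(c,(383,233),.028))
E
python3 w.py
```

```text
wrist [411.55831319 180.18727767] 711 ((407.7294616699219, 175.69522094726562), (37.82158660888672, 52.470211029052734), 24.443954467773438)
[537.1 151.3  41. ] sides [np.float64(32.8), np.float64(42.4), np.float64(31.7), np.float64(43.0)] dirs [np.float64(-145.0), np.float64(127.4), np.float64(35.9), np.float64(-51.1)]
scene [368.92239277 349.32397748] 124 ((370.0000305175781, 350.0), (23.283418655395508, 16.492422103881836), 14.03624439239502)
[540.3 154.3  41. ] sides [np.float64(42.8), np.float64(33.3), np.float64(43.5), np.float64(33.1)] dirs [np.float64(-51.1), np.float64(-141.5), np.float64(128.7), np.float64(37.3)]
side [227.91911391 288.57154398] 61 ((228.7987823486328, 290.31097412109375), (14.466531753540039, 15.018688201904297), 6.34019136428833)
[537.2 153.9  41. ] sides [np.float64(32.1), np.float64(42.8), np.float64(32.9), np.float64(42.5)] dirs [np.float64(33.2), np.float64(-46.4), np.float64(-147.1), np.float64(132.5)]
(array([0.53877385, 0.15257804, 0.03705335]), [np.float64(0.001105635230469302), np.float64(0.0007829596558084115), np.float64(0.0008976250895694955)]) (array([0.53833548, 0.15244193, 0.03446129]), [np.float64(0.00022559456282044205), np.float64(0.00022559456282050808)])
hub [0.57497112 0.11035717 0.028     ]
```

Request:
drive_tool:
  targets:
    - {"delta_pos":[-15,-30,0],"turn":[0,0,-0.08],"jaw":-1}
    - {"delta_pos":[-40,-80,0],"turn":[0,0,-0.16],"jaw":-1}
    - {"delta_pos":[-66,-130,0],"turn":[0,0,-0.24],"jaw":-1}
    - {"delta_pos":[-92,-182,0],"turn":[0,0,-0.32],"jaw":-1}
    - {"delta_pos":[-118,-234,0],"turn":[0,0,-0.4],"jaw":-1}
    - {"delta_pos":[-143,-283,0],"turn":[0,0,-0.48],"jaw":-1}
    - {"delta_pos":[-160,-318,20],"turn":[0,0,-0.56],"jaw":-1}
    - {"delta_pos":[-170,-338,40],"turn":[0,0,-0.63],"jaw":-1}

```text
time_s: 9.02
eef_pos: [0.486, -0.3051, 0.2193]
ee_rot: [[-0.995, -0.095, -0.001], [-0.095, 0.995, -0.0], [0.001, -0.0, -1.0]]
force: [0.2, -0.4, 0.4]
gripper_width: 1.004
grasp_force: 0.0
```

```bash
cat > g.py <<'E'
from h import *
import pickle
W1=pickle.load(open('w1.pkl','rb')); im,c=cam('wrist'); save('w4',im)
def red(im):
    b=blobs(im,(0,150,50),(8,255,255),200)[0]; return cv2.minAreaRect(b)
a=red(W1[0]); b=red(im); print(b, tri((W1[1],a[0]),(c,b[0])))
bx=cv2.boxPoints(b); i=[k for k in range(4)]
l=[np.linalg.norm(bx[k]-bx[k-1]) for k in i]; k=int(np.argmin(l)); 
e=[(bx[k]+bx[k-1])/2,(bx[(k+2)%4]+bx[(k+1)%4])/2]; E=sorted([onz(c,u,.007) for u in e],key=lambda p:p[0]); d=E[1]-E[0]
print(E,np.linalg.norm(d),np.degrees(np.arctan2(d[1],d[0])), 'grip',E[1]-d/np.linalg.norm(d)*.042)
to((.4893,-.3015,.025),95.5)
E
python3 g.py
```

```text
((321.9999694824219, 202.99996948242188), (109.99998474121094, 15.999998092651367), 90.0) (array([ 0.48487986, -0.3021162 ,  0.00559409]), [np.float64(0.0009257024921192927), np.float64(0.0009257024921192536)])
[array([ 0.43993119, -0.30608636,  0.007     ]), array([ 0.53116961, -0.29696941,  0.007     ])] 0.09169278777530619 5.706312487530296 grip [ 0.48937773 -0.30114544  0.007     ]
delta [ -6.2   3.7 190.9] turn [ 0.001 -0.005  0.001] 0.3 q [-0.61  0.11  1.87 -0.    1.17 -2.27] yaw y 95.6 t 9.075 F [-0.2 -2.5 -2.1]
```

Request:
drive_tool:
  targets:
    - {"delta_pos":[-4,3.5,40],"turn":[0,0,0],"jaw":-1}
    - {"delta_pos":[-4,3.5,85],"turn":[0,0,0],"jaw":-0.4}
    - {"delta_pos":[-4,3.5,125],"turn":[0,0,0],"jaw":-0.2}
    - {"delta_pos":[-4,3.5,150],"turn":[0,0,0],"jaw":-0.2}
    - {"delta_pos":[-4,3.5,160],"turn":[0,0,0],"jaw":-0.2}
    - {"delta_pos":[-4,3.5,160],"turn":[0,0,0],"jaw":-0.2}
    - {"delta_pos":[-4,3.5,160],"turn":[0,0,0],"jaw":-0.2}

```text
time_s: 9.95
eef_pos: [0.491, -0.2987, 0.062]
ee_rot: [[-0.995, -0.095, 0.002], [-0.095, 0.995, -0.001], [-0.002, -0.001, -1.0]]
force: [-0.3, 0.6, 0.5]
gripper_width: 0.602
grasp_force: 0.0
```

```bash
python3 g.py
```

```text
((312.5, 265.0), (194.0, 31.0), 90.0) (array([ 0.48538819, -0.3025758 ,  0.00203197]), [np.float64(0.0009508834470292845), np.float64(0.0009508834470292986)])
[array([ 0.43926255, -0.30601065,  0.007     ]), array([ 0.53331322, -0.29726368,  0.007     ])] 0.0944565384900244 5.313385306912783 grip [ 0.49149369 -0.30115301  0.007     ]
delta [ 2.1 -2.5 37.2] turn [-0.002  0.002 -0.001] 0.2 q [-0.59  0.28  1.99 -0.    0.87 -2.26] yaw y 95.4 t 10.0 F [-0.3  0.1  0.5]
```

View pics/w4.png

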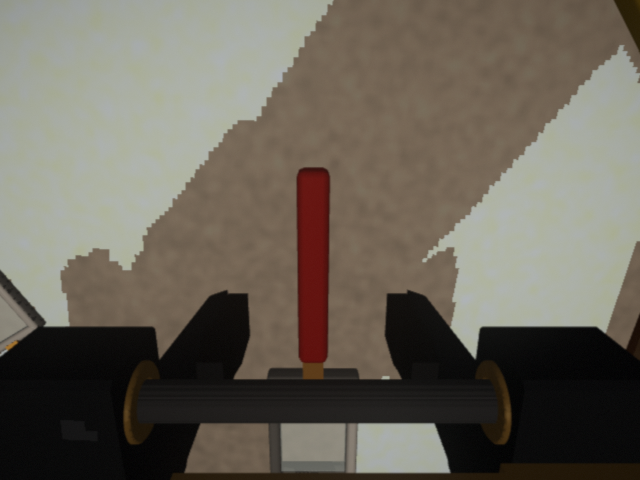

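The handle is straight between the fingers at column 313, against a finger midpoint of about 317, so I shift about 2 mm and descend.

Request:
drive_tool:
  targets:
    - {"delta_pos":[2,-2.2,12],"turn":[0,0,0],"jaw":-0.2}
    - {"delta_pos":[2,-2.2,24],"turn":[0,0,0],"jaw":-0.2}
    - {"delta_pos":[2,-2.2,32],"turn":[0,0,0],"jaw":-0.2}
    - {"delta_pos":[2,-2.2,36],"turn":[0,0,0],"jaw":-0.2}
    - {"delta_pos":[2,-2.2,36],"turn":[0,0,0],"jaw":-0.2}

```text
time_s: 10.62
eef_pos: [0.4879, -0.3001, 0.0241]
ee_rot: [[-0.995, -0.095, -0.001], [-0.095, 0.995, 0.001], [0.001, 0.001, -1.0]]
force: [-0.3, -0.1, 0.5]
gripper_width: 0.598
grasp_force: 0.0
```

Request:
drive_tool:
  targets:
    - {"delta_pos":[0,0,0],"turn":[0,0,0],"jaw":1}
    - {"delta_pos":[0,0,0],"turn":[0,0,0],"jaw":1}
    - {"delta_pos":[0,0,0],"turn":[0,0,0],"jaw":1}
    - {"delta_pos":[0,0,0],"turn":[0,0,0],"jaw":1}
    - {"delta_pos":[0,0,0],"turn":[0,0,0],"jaw":1}
    - {"delta_pos":[0,0,0],"turn":[0,0,0],"jaw":1}
  force: 45

```text
time_s: 11.38
eef_pos: [0.4883, -0.3005, 0.0249]
ee_rot: [[-0.995, -0.095, 0.0], [-0.095, 0.995, -0.0], [-0.0, -0.0, -1.0]]
force: [-0.9, 0.2, 1.3]
gripper_width: 0.155
grasp_force: 45.0
```

Request:
drive_tool:
  targets:
    - {"delta_pos":[0,0,-4],"turn":[0,0,0],"jaw":1}
    - {"delta_pos":[0,0,-15],"turn":[0,0,0],"jaw":1}
    - {"delta_pos":[0,0,-40],"turn":[0,0,0],"jaw":1}
    - {"delta_pos":[0,0,-70],"turn":[0,0,0],"jaw":1}
    - {"delta_pos":[0,0,-105],"turn":[0,0,0],"jaw":1}
    - {"delta_pos":[0,0,-140],"turn":[0,0,0],"jaw":1}
    - {"delta_pos":[0,0,-165],"turn":[0,0,0],"jaw":1}
    - {"delta_pos":[0,0,-180],"turn":[0,0,0],"jaw":1}

```text
time_s: 12.38
eef_pos: [0.4887, -0.3007, 0.2071]
ee_rot: [[-0.995, -0.095, 0.002], [-0.095, 0.995, -0.002], [-0.002, -0.002, -1.0]]
force: [-0.7, 1.0, -0.6]
gripper_width: 0.156
grasp_force: 45.0
```

```bash
python3 -c "
from h import *
import pickle
D={n:cam(n) for n in ['scene','side','wrist']}
pickle.dump(D,open('d5.pkl','wb'))
s=state(); R=np.array(s['ee_rot']); p=np.array(s['eef_pos'])
a=np.radians(5.5)
o=p+np.array([.085*np.cos(a),.085*np.sin(a),-.025])
L=[]
for n in ['scene','side']:
  print(n,'pred frame centre',proj(D[n][1],o+[0,0,.005]),'grip',proj(D[n][1],p))
  u=proj(D[n][1],o).astype(int); im=D[n][0]; x0=max(0,min(540,u[0]-50));y0=max(0,min(405,u[1]-38)); print(x0,y0)
  L.append(cv2.resize(im[y0:y0+75,x0:x0+100],(400,300),interpolation=3))
save('g5',np.hstack(L))
to((.4877,.2202,.2),38.5)
"
```

```text
scene pred frame centre [220.70762125 159.22234523] grip [253.67026249 131.30059204]
171 122
side pred frame centre [346.44809396 141.07246324] grip [376.4438817  145.84187557]
296 104
delta [-48.8 518.5   5. ] turn [-0.     0.001  0.994] 57.0 q [-0.6   0.11  1.89 -0.    1.14 -2.26] yaw y 95.5 t 12.525 F [ 0.4  0.6 -0.5]
```

View pics/g5.png

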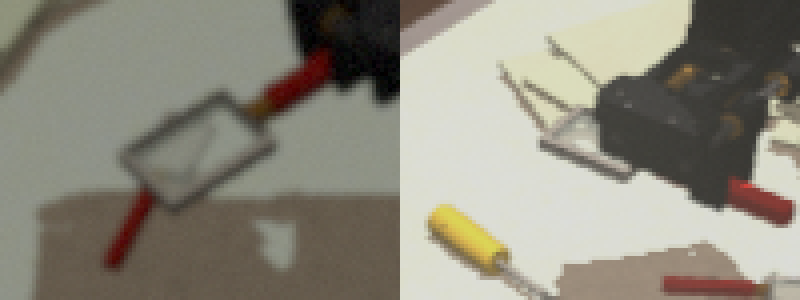

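The crop shows the magnifier held with its frame centre at scene (220.5,159.5), predicted (220.7,159.2). It is level, with no slip. Now I carry it over the rack.

Request:
drive_tool:
  targets:
    - {"delta_pos":[-1,10,0],"turn":[0,0,0.03],"jaw":1}
    - {"delta_pos":[-3,35,0],"turn":[0,0,0.08],"jaw":1}
    - {"delta_pos":[-7,70,0],"turn":[0,0,0.14],"jaw":1}
    - {"delta_pos":[-10,108,0],"turn":[0,0,0.2],"jaw":1}
    - {"delta_pos":[-14,148,0],"turn":[0,0,0.28],"jaw":1}
    - {"delta_pos":[-18,188,0],"turn":[0,0,0.36],"jaw":1}
    - {"delta_pos":[-21,224,0],"turn":[0,0,0.43],"jaw":1}
    - {"delta_pos":[-24,255,0],"turn":[0,0,0.49],"jaw":1}

```text
time_s: 13.52
eef_pos: [0.4865, -0.0427, 0.2029]
ee_rot: [[-0.922, 0.386, -0.003], [0.386, 0.922, 0.001], [0.003, -0.001, -1.0]]
force: [-0.4, -0.1, -0.8]
gripper_width: 0.156
grasp_force: 45.0
```

```bash
python3 -c "
from h import *
to((.4877,.2202,.2),38.5)
"
```

```text
delta [100.5 243.    3. ] turn [-0.001 -0.003  0.502] 28.8 q [-0.14 -0.05  2.06  0.    1.13 -1.31] yaw y 67.3 t 13.525 F [-0.4 -0.1 -0.8]
```

Request:
drive_tool:
  targets:
    - {"delta_pos":[10,25,0],"turn":[0,0,0.06],"jaw":1}
    - {"delta_pos":[26,63,0],"turn":[0,0,0.13],"jaw":1}
    - {"delta_pos":[42,102,0],"turn":[0,0,0.21],"jaw":1}
    - {"delta_pos":[58,141,0],"turn":[0,0,0.29],"jaw":1}
    - {"delta_pos":[74,180,0],"turn":[0,0,0.37],"jaw":1}
    - {"delta_pos":[88,213,0],"turn":[0,0,0.44],"jaw":1}
    - {"delta_pos":[97,235,0],"turn":[0,0,0.48],"jaw":1}
    - {"delta_pos":[100.5,243,0],"turn":[0,0,0.5],"jaw":1}

```text
time_s: 14.52
eef_pos: [0.4875, 0.2195, 0.203]
ee_rot: [[-0.627, 0.779, -0.003], [0.779, 0.627, -0.001], [0.001, -0.003, -1.0]]
force: [-0.3, -0.4, -0.3]
gripper_width: 0.153
grasp_force: 45.0
```

Request:
drive_tool:
  targets:
    - {"delta_pos":[0,0,15],"turn":[0,0,0],"jaw":1}
    - {"delta_pos":[0,0,40],"turn":[0,0,0],"jaw":1}
    - {"delta_pos":[0,0,65],"turn":[0,0,0],"jaw":1}
    - {"delta_pos":[0,0,80],"turn":[0,0,0],"jaw":1}
    - {"delta_pos":[0,0,85],"turn":[0,0,0],"jaw":1}
    - {"delta_pos":[0,0,85],"turn":[0,0,0],"jaw":1}
    - {"delta_pos":[0,0,85],"turn":[0,0,0],"jaw":1}

```text
time_s: 15.4
eef_pos: [0.4893, 0.2189, 0.1207]
ee_rot: [[-0.626, 0.78, 0.002], [0.78, 0.626, 0.001], [-0.001, 0.002, -1.0]]
force: [-0.1, -0.1, -0.7]
gripper_width: 0.15
grasp_force: 45.0
```

```bash
python3 -c "
from h import *
import pickle
D={n:cam(n) for n in ['scene','side','wrist']}
pickle.dump(D,open('d6.pkl','wb'))
to((.4877,.2202,.082),38.5)
for n in D: print(n,proj(D[n][1],[.5406,.1537,.042]))
print(state()['eef_pos'])
s=D['scene'][0];u=proj(D['scene'][1],[.52,.17,.06]).astype(int)
d=D['side'][0];v=proj(D['side'][1],[.52,.17,.06]).astype(int)
print(u-[50,56],v-[50,56])
save('f6',np.hstack([cv2.resize(i[q[1]-56:q[1]+56,q[0]-50:q[0]+50],(400,448),interpolation=3) for i,q in((s,u),(d,v))]))
"
```

```text
delta [ 1.9 -0.4 38.6] turn [0.002 0.001 0.004] 0.3 q [ 0.37  0.13  2.04 -0.    0.97 -0.3 ] yaw y 38.7 t 15.55 F [ 0.3  0.3 -0.6]
scene [369.70171066 349.54426987]
side [227.78703905 289.09346412]
wrist [315.85522605 398.9491799 ]
[0.4891229  0.21898746 0.12062596]
[334 290] [177 236]
```

View pics/f6.png

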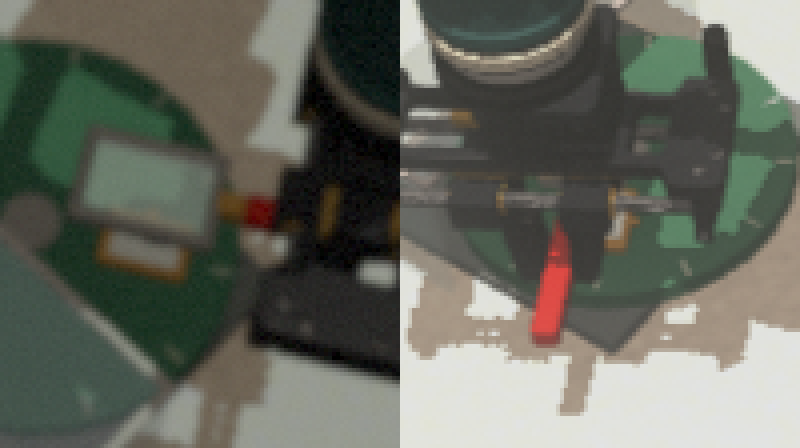

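```bash
python3 -c "
from h import *
import pickle
D=pickle.load(open('d6.pkl','rb'));c=D['scene'][1]
f=lambda u,v:(u/4+334-.37,v/4+290-.37)
C=[(95,128),(222,152),(207,245),(72,212)]
P=np.array([onz(c,f(*u),.1055) for u in C]);print(P.round(4),P.mean(0))
d=(P[1]+P[2]-P[0]-P[3]);print(np.degrees(np.arctan2(d[1],d[0])),np.linalg.norm(d)/2, np.linalg.norm(P[0]+P[1]-P[2]-P[3])/2)
a=np.radians(-51.4);p=np.array([.4891,.219]);print('expected frame',p+.085*np.array([np.cos(a),np.sin(a)]))
W=np.array([onz(c,u,.042) for u in [f(101,232),f(187,277)]]);print(W)
im=D['scene'][0]; h=cv2.cvtColor(im,cv2.COLOR_RGB2HSV)
"
```

```text
[[0.5458 0.1166 0.1055]
 [0.5071 0.1594 0.1055]
 [0.5411 0.1896 0.1055]
 [0.5793 0.1426 0.1055]] [0.54333001 0.15203728 0.1055    ]
130.55019232048437 0.05908154800985296 0.043865584804637314
expected frame [0.54212977 0.15257076]
[[0.55455917 0.13878886 0.042     ]
 [0.53625729 0.17969371 0.042     ]]
```

Request:
drive_tool:
  targets:
    - {"delta_pos":[2.4,0,8],"turn":[0,0,0],"jaw":1}
    - {"delta_pos":[2.4,0,18],"turn":[0,0,0],"jaw":1}
    - {"delta_pos":[2.4,0,28],"turn":[0,0,0],"jaw":1}
    - {"delta_pos":[2.4,0,35],"turn":[0,0,0],"jaw":1}
    - {"delta_pos":[2.4,0,38.5],"turn":[0,0,0],"jaw":1}
    - {"delta_pos":[2.4,0,38.5],"turn":[0,0,0],"jaw":1}
    - {"delta_pos":[2.4,0,38.5],"turn":[0,0,0],"jaw":1}
    - {"delta_pos":[2.4,0,38.5],"turn":[0,0,0],"jaw":1}

```text
time_s: 16.55
eef_pos: [0.4874, 0.2207, 0.0816]
ee_rot: [[-0.626, 0.78, 0.001], [0.78, 0.626, 0.0], [-0.0, 0.001, -1.0]]
force: [0.3, 0.9, -0.2]
gripper_width: 0.148
grasp_force: 45.0
```

```bash
python3 -c "
from h import *
import pickle
D={n:cam(n) for n in ['scene','side','wrist']}
pickle.dump(D,open('d7.pkl','wb'))
to((.4877,.2202,.082),38.5); s=state(); print(s['eef_pos'],s['gripper_width'])
s=D['scene'][0];d=D['side'][0]
save('f7',np.hstack([cv2.resize(s[300:400,320:420],(600,600),interpolation=3),cv2.resize(d[200:350,150:300],(200,200)).repeat(3,0)]))
save('f7',cv2.resize(s[300:400,320:420],(600,600),interpolation=3))
"
```

```text
delta [-0.7  0.1 -0.5] turn [0.001 0.    0.004] 0.2 q [ 0.38  0.18  2.06 -0.    0.89 -0.3 ] yaw y 38.7 t 16.7 F [0.5 0.9 0.2]
[0.48719523 0.22064169 0.08148658] 0.15243351144758097
```

View pics/f7.png

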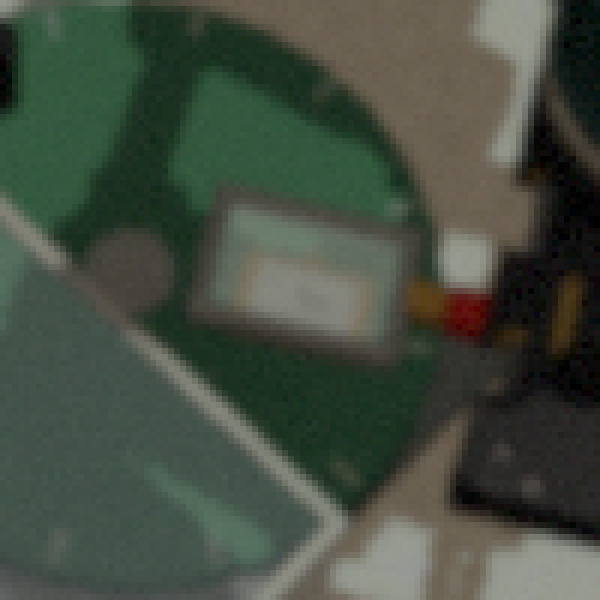

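```bash
python3 -c "
from h import *
import pickle
D=pickle.load(open('d7.pkl','rb'));c=D['scene'][1]
f=lambda u,v:(u/6+320-.42,v/6+300-.42)
P=np.array([onz(c,f(*u),.065) for u in [(220,187),(425,228),(400,362),(190,320)]]);print(P.mean(0));d=P[1]+P[2]-P[0]-P[3];print(np.degrees(np.arctan2(d[1],d[0])),np.linalg.norm(d)/2)
print('watch now',onz(c,f(309,300),.042))
for z in(.042,): print([ (np.array(proj(c,[.5406+x,.1537+y,z]))-[319.58,299.58])*6 for x,y in((0,0),)])
d3=pickle.load(open('d3.pkl','rb'))['scene'][0]
save('x',d3)
# nonframe objects moved? diff vs start
d0=pickle.load(open('d0.pkl','rb'))
for n in('scene','side'):
  for nm,b in (('amber/green',None),):
    a=d0[n][0].astype(int);e=D[n][0].astype(int)
  for nm,X in(('amb',(.5697,-.118,.095)),('grn',(.4675,-.1167,.095)),('screw',None),('jar',None)):
    if X is None: continue
    u=proj(D[n][1],X).astype(int); sl=np.s_[u[1]-9:u[1]+9,u[0]-7:u[0]+7]; print(n,nm,u,abs(a[sl]-e[sl]).mean().round(1))
for n,box in (('scene',(135,250,205,205)),('side',(300,150,340,185))):
  x0,y0,x1,y1=box; y0,y1=min(y0,y1),max(y0,y1); sl=np.s_[y0:y1,x0:x1]; print('screw',n,abs(d0[n][0][sl].astype(int)-D[n][0][sl]).mean())
sl=np.s_[300:345,100:145];print('jar',abs(d0['side'][0][sl].astype(int)-D['side'][0][sl]).mean())
"
```

```text
[0.54088664 0.15486061 0.065     ]
131.67533517163756 0.06419163723789628
watch now [0.53856348 0.15527324 0.042     ]
[array([300.73026396, 299.78561922])]
scene amb [273 243] 8.5
scene grn [315 218] 7.7
side amb [300 204] 17.4
side grn [332 223] 18.3
screw scene 11.64952380952381
screw side 48.573095238095235
jar 24.059753086419754
```

The magnifier frame centre measures (541,155) mm against (541,154) for the watch. It is level, with its underside about 15 mm above the glass and contact forces near zero.

```bash
python3 -c "
from rig import *
print(hand_in())"
```

```text
the job is handed in; nothing more can be done
None
```

I turned the stand to its stop and handed in with the magnifier held level about 15 mm above the watch glass, centred within about 2 mm; I didn't confirm by picture that the bottles, screwdriver and jar stayed put, but no contact showed.

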